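Seat a sample carrier on a three-ball kinematic nest against its spring clips

TASK

Pick up the lime-green sample carrier by its grey grip bar and seat it on the three steel balls of the alignment nest, its red mark at the same end as the nest's lime mark: feel for the centre and press it down gently, without forcing, until both spring roller clips have snapped over its side rails and pull it level and fully home. Keep it upright throughout, let go of it, and leave the other things on the bench where they are.

Things in the scene. Friction and masses are not known exactly. Their poses are not given: they have to be found in the camera images.
- nest: Nest fixed to the bench: grey block 150 x 124 x 28 mm (x, y, z), thumb-screw on its -x end; origin centre of underside. Rigid aluminium crown 126 x 90 mm on it carries 3 steel balls and 2 clips. Crown's setting varies and is NOT measured: centre up to 2.5 mm off the nest's origin in x, 3 mm in y, height over a 30 mm range; it never turns or yields. Carrier and nest axes are parallel when home.
- nest_front (a point): On the nest's centre line 60 mm towards +x from its origin, 28 mm up: the end with the small lime mark on the crown. Home, the carrier's origin is over the crown's centre, 63 mm (crown lowest) to 93 mm (highest) above the nest's origin. Balls: 16 mm, polished and oiled, at crown x -45, y 0 and x 45, y +-25 mm, their tops 5.7 mm above the home carrier's origin.
- carrier: 0.32 to 0.48 kg lime plate 128 x 72 mm (x, y), 8 to 14 mm above the origin, tube caps to 18 mm, red mark on top at the +x end. Lies flat on the rubber mat. Origin: plate centre, 0.5 mm below the lowest edges of three aluminium V-grooves beneath (45 degree flanks, mouths 17 mm wide, 8.5 mm deep; they catch the balls from about 5 mm above home and centre the carrier once it is let go).
- carrier_grip (a point): Middle of the grey grip bar, 45 mm above the carrier's origin. Bar: 52 mm along carrier x, 16 mm thick along y, from 28 to 58 mm above the origin, on a stem 26 mm long and as thick. Pressed from above without being held level by the bar, the carrier goes in on one side only and stays tipped; once both clips are past the rails it can be let go and the springs take it home.
- carrier_front (a point): On the carrier's centre line 60 mm towards its +x (red mark) end, 8 mm above its origin. Along each long side, centred on the origin's x, runs a 60 mm aluminium rail of 9 mm square section stood on its corner, outer edge at y +42 and -42 mm, 8 mm up: the clips' rollers snap over these.
- clip_left (a joint): Sprung roller clip at the nest's +y side, rad, growing outward; 0 closed and empty, about 0.04 with the carrier home. Coming down, the rails meet the rollers 10.6 mm above home, open them to about 0.12 some 4 mm above home (upward force on the tool peaks 15 to 19 N over that of the hanging carrier), then are pulled down with some 10 N. Held off centre in nest y, the carrier is pushed back with about 4 N per mm.
- clip_right (a joint): The same clip at the nest's -y side, growing outward. Rollers: 8 mm brass, axes along nest x, 40 mm above the lever's pivot. With the carrier home and free, the contact forces of balls and rollers on it already add up to about 26 N; each newton pressed on it then adds some 1.4 N.
- mat: Black rubber mat 190 x 140 x 4 mm, fixed, on which the carrier starts. Origin: centre of its underside.
- tube_rack: Bystander: lime tube rack 86 x 206 mm, 72 mm tall with its tubes; origin under its centre.
- buffer_bottle: Bystander: clear bottle with orange cap, 66 mm across, 150 mm tall; origin under its centre.
- reagent_jar: Bystander: small amber jar between mat and nest, 38 mm across, 55 mm tall; origin under its centre.
- tip_bin: Bystander: open red bin 130 x 190 x 75 mm; origin under its centre.
- marker: Bystander: black and white marker pen, 135 mm long, 14 mm thick, lying between mat and nest; origin under its middle.
- beaker: Bystander: empty glass beaker, 70 mm across, 90 mm tall; origin under its centre.
- tip_box: Bystander: clear box with blue lid, 124 x 89 x 56 mm; origin under its centre.

How it is judged:
On the way:
1. the carrier is lifted clear of its mat (z of carrier in the frame of mat above 0.05 m), for 0.2 s.
At the end, for the whole second after the job is handed in: Carrier home on the balls, released, at rest: both clips over its rails (0.022 to 0.062 rad), level within 0.02 rad, parallel to the nest within 0.03 rad, red-mark end within 8 mm of the lime-mark end, centre within 6 mm of the nest's in plan, origin 60 to 95 mm above the nest's (value of joint clip_left between 0.022 and 0.062 rad and value of joint clip_right between 0.022 and 0.062 rad and angle between carrier's own z axis and vertical below 0.02 rad and angle between the x axis of carrier and the x axis of nest, either way round below 0.03 rad and horizontal distance between carrier and nest below 0.006 m and horizontal distance between carrier_front and nest_front below 0.008 m and z of carrier in the frame of nest between 0.06 and 0.095 m and linear speed of carrier below 0.01 m/s); the robot touches nothing.
It fails at once if the carrier is pressed or knocked against the nest so hard that their contact forces add up to more than 60 N (contact force between carrier and nest above 60 N).
It fails at once if the carrier is tipped by more than 0.6 rad (angle between carrier's own z axis and vertical above 0.6 rad).
It fails at once if a bystander is moved by more than 30 mm (distance of any of tube_rack, buffer_bottle, reagent_jar, tip_bin, marker, beaker, tip_box from where it was at the start of the episode above 0.03 m).
It fails at once if the bottle, jar or beaker is tipped over (angle between any of buffer_bottle, reagent_jar, beaker's own z axis and vertical above 0.5 rad).
It also fails if it takes over 51 s, if anything falls off the work surface, if the arm or the gripper's body presses on something with over 40 N, if the wrist force passes 120 N, or if a joint passes its speed limit or range.

ROBOT

A 6-joint arm with a two-finger parallel gripper is mounted at the origin on the work surface. World frame = base frame: x ahead of the robot, y to its left, z up, the work surface at z = 0. Lengths are in m, angles in rad, forces in N, time in s.
With the tool pointing down it reaches from about 0.275 to 0.875 m from the base axis. Payload 12.5 kg.
Tool frame: the origin (TCP) lies at the very end of the fingers, on their centre line; the grasp point (between the pads) lies 19 mm behind it; x points along the fingers, y is the direction in which the jaws open and shut, and the axes are right-handed (so a half turn about x gives the same grasp; the last joint's range is limited). The gripper opens to 85 mm and grips with 20 to 120 N. Pads are 22 mm wide; open, the fingers measure 114 mm over their backs; the gripper's body (76 mm by 85 mm) begins 54 mm behind the grasp point. The pads swing forward as they close: fully open they stand 13 mm farther back than shut.
Start: joints at [1.155, 0.351, 1.652, -0, 1.139, -0.085], TCP at [0.179, 0.52, 0.231] pointing down, gripper open.
Joint ranges: [-2.75, 2.75], [-0.79, 2.1], [0.01, 2.65], [-1.57, 4.71], [0.07, 3.14], [-2.87, 2.87]. Speed limits (rad/s): [2.22, 2.22, 2.79, 3.14, 3.14, 3.14].

INTERFACE

Orientations are given as a 3x3 rotation matrix whose columns are the frame's x, y, z axes.
In Python, from bench import manip gives the robot as it stands. Calls block until the motion is done:
- manip.move_ptp(position, orientation): joint-space move of the TCP to a pose.
- manip.move_l(position, attitude=None, max_speed=0.15): straight line of the TCP; attitude=None keeps the orientation; max_speed is the mean speed in m/s.
- manip.move_j(angles): joint-space move.
- manip.set_gripper(opening, effort=None): opening from 0.0 (shut) to 1.0 (fully open); effort is the grip in N (None keeps the last); returns when the fingers have stopped.
- manip.dwell(seconds).
- manip.inverse_kinematics(position, orientation): joint angles nearest the present ones, or None.
- manip.grab_frame(name): name is "scene" or "top" or "wrist"; returns (picture, depth): 400x640x3 uint8, red, green, blue; 400x640 float32, m along the optical axis (not along the pixel's ray), 0 where there is no reading.
- manip.get_calibration(name): a dict with "camera_matrix" (3x3 intrinsics, pixels), "k1" (the pictures are not rectified: a ray, as slopes to the right and down, at radius r is drawn at 1 + k1 r^2 times it, then the intrinsics apply), "R" (3x3) and "t" (3): a world point X has camera coordinates R X + t. Camera axes: x right, y down, z forward; pixel columns grow to the right and rows downward; lengths in m; the calibration is good to about 2 mm. A picture is of the moment at which its call begins: read the wrist's pose just before it. get_calibration takes no time and is no camera call; for the wrist camera it gives the pose at the moment of the call.
A pose or a line that the arm cannot do raises manip.Unreachable and nothing moves.
- manip.sign_off(): hands the job in, once; it reports no verdict.
Trained networks look in the newest picture that a camera, given by its name, has taken for a name from the list of things; names that differ only in an ending like _2 or _b are one class to them, and where a whole thing is asked for, a point or a joint stands for the part that bears it (a point fixed in the world has none). Each returns a list of dicts, best first, with "confidence" (0 to 1); they miss things now and then, are a little off and sometimes report something else, mostly with a low value. They report only what shows in the picture. A call takes as long as a camera call.
- manip.look_for(camera, name): "at" ([x, y, z] in m, in world coordinates, good to about 4 mm: the middle of the surface that is visible of it).
Readings, each from a call of its own:
- manip.current_time(): time.
- manip.current_qpos(): joint angles.
- manip.current_joint_vel(): joint speeds.
- manip.current_joint_torque(): joint torques, N m.
- manip.current_ee_pos(): TCP position.
- manip.current_tcp_rot(): TCP orientation.
- manip.current_force(): force on the tool from outside, world axes, zero at the start.
- manip.current_ft_torque(): the same for the moment, N m.
- manip.current_grip_width(): opening from 0.0 (shut) to 1.0 (fully open).
Only numpy, scipy, OpenCV 4.12 (cv2) and the standard library are available. Lean on these libraries where they do the work, as an engineer would, in place of code of your own. Each camera call takes 0.05 s, during which the arm holds its last target.

## Working session

There is one attempt and no reset: what is moved stays moved. The work goes in short steps, each a Python script; the robot and the scene stay as the last script left them, time stands still between calls to the robot, and variables do not carry over. Pictures are saved under pics/ and viewed, and the job is handed in when it is done.

```bash
ls -la; mkdir -p pics; cat > h.py <<'E'
import numpy as np, cv2
from bench import manip as m
def save(img,name): cv2.imwrite('pics/'+name,cv2.cvtColor(img,cv2.COLOR_RGB2BGR))
def rays(c,uv):
    K=np.array(c['camera_matrix']);k1=c['k1']
    d=np.atleast_2d((np.asarray(uv,float)-[K[0,2],K[1,2]])/[K[0,0],K[1,1]])
    s=d.copy()
    for _ in range(30): s=d/(1+k1*(s**2).sum(1,keepdims=True))
    return s
def world(c,uv,z):
    s=rays(c,uv);z=np.atleast_1d(z)
    P=np.c_[s*z[:,None],z]
    return (P-np.array(c['t']))@np.array(c['R'])
def proj(c,X):
    P=np.atleast_2d(X)@np.array(c['R']).T+np.array(c['t']);s=P[:,:2]/P[:,2:]
    s=s*(1+c['k1']*(s**2).sum(1,keepdims=True));K=np.array(c['camera_matrix'])
    return s*[K[0,0],K[1,1]]+[K[0,2],K[1,2]]
def cloud(c,d):
    v,u=np.nonzero(d>0)
    P=np.full(d.shape+(3,),np.nan);P[v,u]=world(c,np.c_[u,v],d[v,u]);return P
E
python3 - <<'E'
from h import *
print(m.current_time())
for n in ['scene','top','wrist']:
    im,d=m.grab_frame(n);c=m.get_calibration(n);save(im,n+'0.png');np.savez('/tmp/'+n+'0.npz',im=im,d=d,**{k:np.array(c[k]) for k in c})
    print(n,np.round(np.array(c['R']),3).tolist(),np.round(c['t'],3),c['k1'],(d>0).mean())
for cam in ['top','scene']:
  for n in ['carrier','carrier_grip','carrier_front','nest','clip_left','clip_right','mat','reagent_jar','marker']:
    print(cam,n,[(np.round(r['at'],3).tolist(),round(r['confidence'],2)) for r in m.look_for(cam,n)[:3]])
print(m.current_time(),m.current_force())
E
```

```text
total 12
drwxr-xr-x  3 agent agent 4096 Dec  7 01:08 .
drwxr-xr-x 23 root  root  4096 Dec  7 01:08 ..
drwxr-xr-x  2 agent agent 4096 Dec  7 01:08 pics
0.0
scene [[-0.482, 0.876, -0.018], [0.523, 0.271, -0.808], [-0.703, -0.399, -0.589]] [ 0.274 -0.254  1.545] -0.019013966696775107 0.98683203125
top [[-0.136, -0.991, -0.005], [-0.971, 0.134, -0.2], [0.198, -0.023, -0.98]] [0.096 0.597 1.019] -0.02411461648505017 0.9958671875
wrist [[0.324, 0.946, -0.001], [0.901, -0.308, 0.306], [0.289, -0.1, -0.952]] [-0.549 -0.04   0.38 ] 0.011739021268512041 0.99598828125
top carrier [([0.572, 0.141, 0.02], 0.62), ([0.564, -0.161, 0.079], 0.4)]
top carrier_grip [([0.574, 0.142, 0.021], 0.67)]
top carrier_front [([0.567, 0.14, 0.016], 0.7)]
top nest [([0.563, -0.157, 0.084], 0.61)]
top clip_left [([0.579, -0.115, 0.104], 0.54)]
top clip_right []
top mat [([0.525, 0.152, 0.006], 0.93)]
top reagent_jar []
top marker [([0.561, -0.157, 0.085], 0.29)]
scene carrier [([0.586, 0.151, 0.015], 0.91)]
scene carrier_grip [([0.591, 0.151, 0.02], 0.72), ([0.601, -0.143, 0.064], 0.52)]
scene carrier_front [([0.584, 0.154, 0.012], 0.67)]
scene nest [([0.6, -0.143, 0.062], 0.79)]
scene clip_left [([0.582, -0.113, 0.099], 0.72), ([0.79, -0.24, 0.064], 0.72)]
scene clip_right []
scene mat [([0.566, 0.174, 0.004], 0.68), ([0.558, -0.407, 0.054], 0.54)]
scene reagent_jar [([0.574, 0.005, 0.033], 0.84)]
scene marker [([0.411, 0.001, 0.013], 0.45)]
1.05 [-0.03078286 -0.846405   -0.64360063]
```

View pics/top0.png

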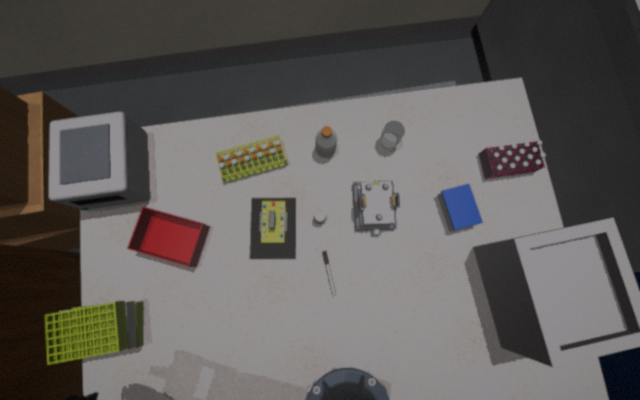

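View pics/scene0.png

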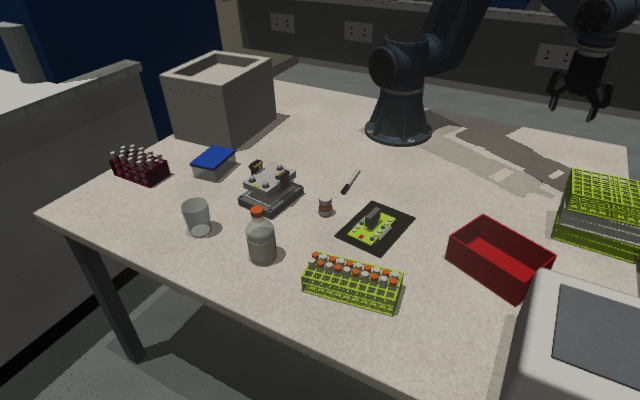

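View pics/wrist0.png

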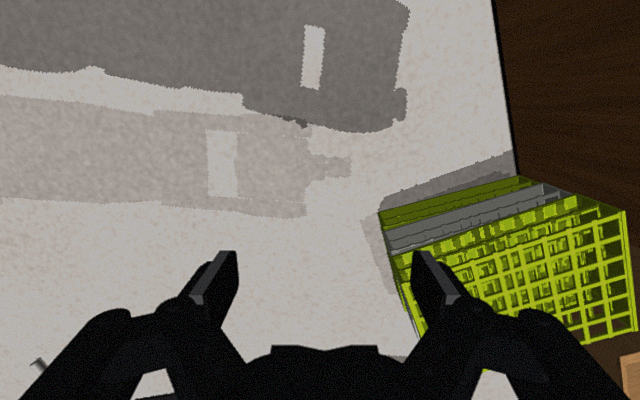

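The top view shows the carrier on the mat at about (272,222), with the red mark at its far (+x) end near (273,204). The nest is at about (376,205), with its thumb-screw at (376,232) on the near (-x) end. The two are therefore roughly aligned already. Next I'll take close wrist views of both.

```bash
cat >> h.py <<'E'
def down(yaw):  # tool x down; tool y at heading yaw in plane
    x=np.array([0,0,-1.]);y=np.array([np.cos(yaw),np.sin(yaw),0]);return np.c_[x,y,np.cross(x,y)]
def shot(name,tag):
    c=m.get_calibration(name);im,d=m.grab_frame(name);save(im,tag+'.png')
    c={k:np.array(c[k]) for k in c};np.savez('/tmp/'+tag+'.npz',im=im,d=d,**c);return im,d,c
E
python3 - <<'E'
from h import *
R=np.array(m.current_tcp_rot());p=np.array(m.current_ee_pos());print(R.round(3),p)
c=m.get_calibration('wrist');print('cam in tool',R.T@(-np.array(c['R']).T@c['t']-p),'axis',R.T@np.array(c['R'])[2])
for a in (np.pi/2,-np.pi/2):
    for P in ([.55,.14,.3],[.55,-.157,.3]):
        print(a,P,m.inverse_kinematics(P,down(a)))
E
```

```text
[[-0.     0.325  0.946]
 [ 0.     0.946 -0.325]
 [-1.     0.    -0.   ]] [0.17858201 0.52018481 0.23129514]
cam in tool [-0.14244825 -0.00054334 -0.07840241] axis [ 9.52124092e-01 -1.27808426e-04  3.05711788e-01]
1.5707963267948966 [0.55, 0.14, 0.3] [ 1.67227433e-01  3.22681711e-01  1.51799100e+00 -4.44089210e-16
  1.30091994e+00 -1.40356889e+00]
1.5707963267948966 [0.55, -0.157, 0.3] [-3.59447382e-01  3.31221903e-01  1.50620170e+00 -4.44089210e-16
  1.30416905e+00 -1.93024371e+00]
-1.5707963267948966 [0.55, 0.14, 0.3] [ 1.67227433e-01  3.22681711e-01  1.51799100e+00 -4.44089210e-16
  1.30091994e+00  1.73802376e+00]
-1.5707963267948966 [0.55, -0.157, 0.3] [-3.59447382e-01  3.31221903e-01  1.50620170e+00 -4.44089210e-16
  1.30416905e+00  1.21134894e+00]
```

```bash
python3 - <<'E'
from h import *
m.move_ptp([.54,.142,.22],down(np.pi/2))
print(m.current_time())
shot('wrist','wc1')
for n in ['carrier','carrier_grip','carrier_front','mat']:
    print(n,[(np.round(r['at'],4).tolist(),round(r['confidence'],2)) for r in m.look_for('wrist',n)[:2]])
m.move_ptp([.52,-.155,.24],down(np.pi/2))
shot('wrist','wn1')
for n in ['nest','clip_left','clip_right','nest_front']:
    print(n,[(np.round(r['at'],4).tolist(),round(r['confidence'],2)) for r in m.look_for('wrist',n)[:2]])
print(m.current_time(),m.current_force())
E
```

```text
2.9417
carrier [([0.5657, 0.1419, 0.0197], 0.61)]
carrier_grip [([0.5666, 0.1454, 0.0163], 0.69)]
carrier_front [([0.5602, 0.1441, 0.0158], 0.96)]
mat []
nest [([0.5577, -0.1706, 0.081], 0.96)]
clip_left [([0.5769, -0.1193, 0.1035], 0.89), ([0.565, 0.1375, 0.0168], 0.34)]
clip_right [([0.5728, -0.2168, 0.1062], 0.83), ([0.7543, -0.0588, 0.0401], 0.73)]
nest_front [([0.5596, -0.1676, 0.0812], 0.92)]
4.5833 [-0.20363107 -0.28182384 -0.73572909]
```

View pics/wc1.png

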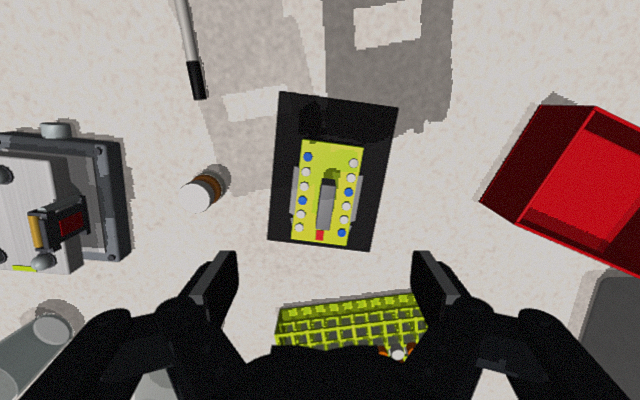

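View pics/wn1.png

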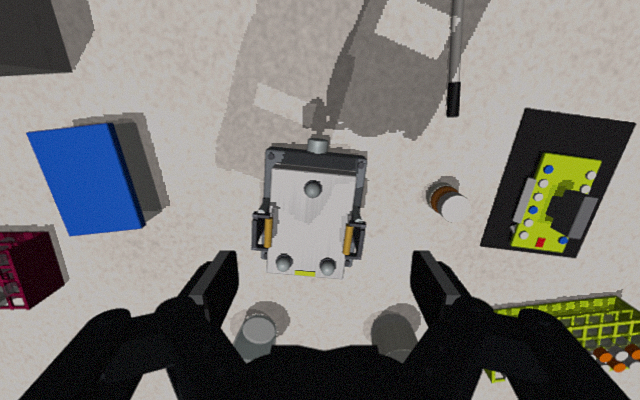

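Wrist views: the carrier's grip bar is at about (327,203) with its red mark at (320,235). On the nest, the balls are at (313,189), (284,262) and (327,266), the lime mark is at (305,272) and the rollers are at (267,233) and (349,237). Next step is measuring all of this.

```bash
cat > meas.py <<'E'
from h import *
def load(t): 
    z=np.load('/tmp/'+t+'.npz');c={k:z[k] for k in ['camera_matrix','k1','R','t']};return z['im'],z['d'],c
def onplane(c,uv,z):
    s=rays(c,uv);o=-c['R'].T@c['t'];D=np.c_[s,np.ones(len(s))]@c['R'];return o+D*((z-o[2])/D[:,2])[:,None]
def carrier(tag,zp=.0175,near=(.57,.145)):
    im,d,c=load(tag);P=cloud(c,d);hsv=cv2.cvtColor(im,cv2.COLOR_RGB2HSV)
    reg=(np.abs(P[...,0]-near[0])<.085)&(np.abs(P[...,1]-near[1])<.07)
    g=reg&(hsv[...,0]>25)&(hsv[...,0]<40)&(hsv[...,1]>150)&(hsv[...,2]>80)
    print(tag,'plate z',np.nanmedian(P[g][:,2]),'n',g.sum(),'std',np.nanstd(P[g][:,2]))
    v,u=np.nonzero(g);X=onplane(c,np.c_[u,v],np.nanmedian(P[g][:,2]))
    r=cv2.minAreaRect((X[:,:2]*1000).astype(np.float32));print(' lime rect',r)
    t=reg&(P[...,2]>.045)&(P[...,2]<.08)
    B=P[t];print(' bar n',t.sum(),'z pct',np.nanpercentile(B[:,2],[5,50,95]))
    zt=np.nanpercentile(B[:,2],80);tt=t&(np.abs(P[...,2]-zt)<.004);v,u=np.nonzero(tt);X=onplane(c,np.c_[u,v],zt)
    print(' bar rect',cv2.minAreaRect((X[:,:2]*1000).astype(np.float32)),zt)
    red=reg&((hsv[...,0]<8)|(hsv[...,0]>172))&(hsv[...,1]>150)&(hsv[...,2]>120);print(' red',np.nanmean(P[red],0),red.sum())
if __name__=='__main__':
    carrier('wc1');carrier('wn1')
    im,d,c=load('wn1');P=cloud(c,d)
    for uv in [(300,230),(313,172),(305,210),(275,160),(316,158),(313,189),(284,262),(327,266),(267,233),(349,237),(305,272)]:
        print(uv,P[uv[1],uv[0]].round(4))
    reg=(np.abs(P[...,0]-.56)<.1)&(np.abs(P[...,1]+.165)<.08)
    h,e=np.histogram(P[reg][:,2],bins=np.arange(0,.13,.002));print([(round(a,3),b) for a,b in zip(e,h)])
    for n in ('wn1','wc1'):
        i=load(n)[0]; 
    save(cv2.resize(load('wn1')[0][130:300,220:400],None,fx=4,fy=4,interpolation=cv2.INTER_CUBIC)[:600],'wn1z.png')
    save(cv2.resize(load('wc1')[0][80:260,260:410],None,fx=4,fy=4,interpolation=cv2.INTER_CUBIC)[:600],'wc1z.png')
E
python3 meas.py
```

```text
wc1 plate z 0.017146993612353292 n 4048 std 0.025375518299417664
 lime rect ((666.9256591796875, 197.74124145507812), (207.04470825195312, 302.11334228515625), 81.93276977539062)
 bar n 729 z pct [0.05420639 0.06099557 0.06225833]
 bar rect ((570.911865234375, 142.97471618652344), (15.92281436920166, 52.49045944213867), 82.30768585205078) 0.06165299107733745
 red [0.62399999 0.13625696 0.01793178] 66
wn1 plate z 0.017007593476422563 n 3332 std 0.0027177716315157077
 lime rect ((571.4544677734375, 142.69703674316406), (73.25052642822266, 128.72586059570312), 82.14813995361328)
 bar n 1118 z pct [0.04670732 0.05988016 0.0618268 ]
 bar rect ((570.42724609375, 140.8151092529297), (20.042856216430664, 51.854732513427734), 82.23194122314453) 0.061060319755879486
 red [0.62400319 0.13598069 0.0178824 ] 57
(300, 230) [ 0.5788 -0.1811  0.0802]
(313, 172) [ 0.5131 -0.166   0.0796]
(305, 210) [ 0.5549 -0.175   0.0811]
(275, 160) [ 0.5105 -0.2135  0.0286]
(316, 158) [ 0.508  -0.1642  0.0287]
(313, 189) [ 0.5274 -0.1657  0.0936]
(284, 262) [ 0.6121 -0.1986  0.0918]
(327, 266) [ 0.6168 -0.1511  0.
[... 1642 characters left out ...]
2)), (np.float64(0.088), np.int64(103)), (np.float64(0.09), np.int64(149)), (np.float64(0.092), np.int64(198)), (np.float64(0.094), np.int64(105)), (np.float64(0.096), np.int64(50)), (np.float64(0.098), np.int64(62)), (np.float64(0.1), np.int64(122)), (np.float64(0.102), np.int64(194)), (np.float64(0.104), np.int64(490)), (np.float64(0.106), np.int64(147)), (np.float64(0.108), np.int64(226)), (np.float64(0.11), np.int64(33)), (np.float64(0.112), np.int64(0)), (np.float64(0.114), np.int64(0)), (np.float64(0.116), np.int64(0)), (np.float64(0.118), np.int64(0)), (np.float64(0.12), np.int64(0)), (np.float64(0.122), np.int64(0)), (np.float64(0.124), np.int64(0)), (np.float64(0.126), np.int64(0))]
```

```bash
cat > nest.py <<'E'
from meas import *
from scipy.optimize import least_squares
def nest(tag,near=(.5725,-.171)):
    im,d,c=load(tag);P=cloud(c,d);near=np.array(near)
    reg=(np.hypot(P[...,0]-near[0],P[...,1]-near[1])<.1)
    cr=reg&(np.abs(P[...,2]-.080)<.0035);zc=np.median(P[cr][:,2])
    n,lab,st,ce=cv2.connectedComponentsWithStats(cr.astype(np.uint8));k=1+np.argmax(st[1:,4])
    v,u=np.nonzero(lab==k);X=onplane(c,np.c_[u,v],zc)
    print(tag,'crown z',zc,cv2.minAreaRect((X[:,:2]*1000).astype(np.float32)),len(X))
    # deck of block
    dk=reg&(np.abs(P[...,2]-.028)<.004);v,u=np.nonzero(dk)
    if dk.sum()>300:
        X=onplane(c,np.c_[u,v],.028);print(' block',np.median(P[dk][:,2]),cv2.minAreaRect((X[:,:2]*1000).astype(np.float32)))
    # joint fit of the 3 balls: centres at (-45,0),(45,25),(45,-25), r 8
    b=reg&(P[...,2]>zc+.005)&(P[...,2]<zc+.02)
    L=np.array([[-.045,0],[.045,.025],[.045,-.025]])
    def cen(q):
        cs,sn=np.cos(q[2]),np.sin(q[2]);return np.c_[L@np.array([[cs,sn],[-sn,cs]])+q[:2],np.full(3,q[3])]
    q=np.array([near[0],near[1],0.05,zc+.007])
    for it in range(6):
        C=cen(q);D=np.linalg.norm(P[b][:,None]-C[None],axis=2);j=D.argmin(1);ok=np.abs(D.min(1)-.008)<(.008 if it<2 else .003)
        S=P[b][ok];js=j[ok]
        q=least_squares(lambda q:np.linalg.norm(S-cen(q)[js],axis=1)-.008,q,loss='soft_l1',f_scale=.001).x
    print(' balls q',q,'top',q[3]+.008,'n',np.bincount(js))
    print(proj(c,cen(q)).round(1).tolist())
    # rollers: brass colour
    hsv=cv2.cvtColor(im,cv2.COLOR_RGB2HSV)
    br=reg&(hsv[...,0]>12)&(hsv[...,0]<25)&(hsv[...,1]>120)&(P[...,2]>.095)
    n,lab,st,ce=cv2.connectedComponentsWithStats(br.astype(np.uint8))
    for k in range(1,n):
        if st[k,4]>30: print(' roller',st[k,4],np.median(P[lab==k],0).round(4),np.nanpercentile(P[lab==k][:,2],95))
if __name__=='__main__': nest('wn1')
E
python3 nest.py
```

```text
wn1 crown z 0.08001772811672017 ((574.3961791992188, -170.94403076171875), (105.36492156982422, 125.79383850097656), 84.35691833496094) 7795
 block 0.02769435412440499 ((568.80859375, -170.2802276611328), (124.00141906738281, 164.7307891845703), 84.28791046142578)
 balls q [ 0.57529169 -0.17168824 -0.0997473   0.0866522 ] top 0.09465220227273327 n [184 158 157]
[[311.8, 189.9], [326.8, 267.9], [282.6, 263.9]]
 roller 209 [ 0.5695 -0.212   0.1046] 0.1060768625293527
 roller 199 [ 0.5786 -0.1305  0.1047] 0.1059952740168968
```

View pics/wn1z.png

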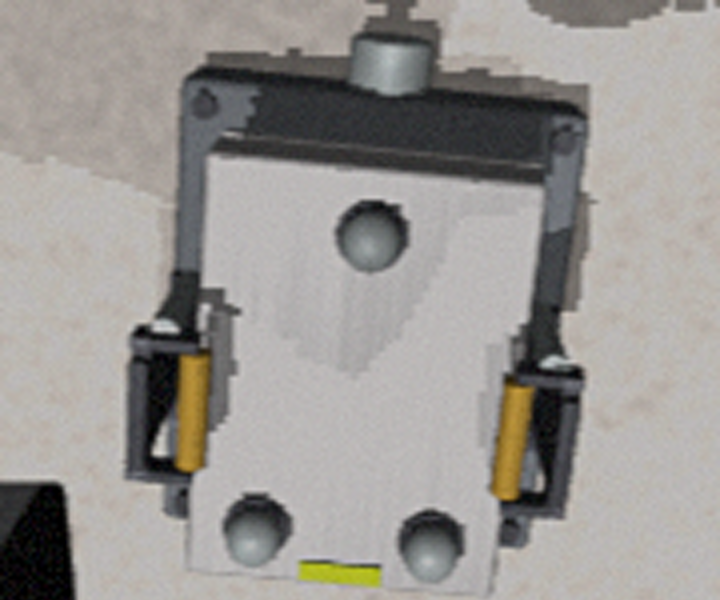

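```bash
python3 - <<'E'
from h import *
m.move_ptp([.544,-.172,.295],down(np.pi/2)); m.dwell(.15)
shot('wrist','wn2')
# above carrier, aligned with it
yaw=-0.136
m.move_ptp([.5405,.147,.22],down(np.pi/2+yaw)); m.dwell(.15)
shot('wrist','wc2')
print(m.current_time(),m.current_force())
import nest,meas
nest.nest('wn1');nest.nest('wn2');meas.carrier('wc2')
E
```

```text
6.5833 [ 1.16814272 -0.8826244  -0.19116407]
wn1 crown z 0.08001772811672017 ((574.3961791992188, -170.94403076171875), (105.36492156982422, 125.79383850097656), 84.35691833496094) 7795
 block 0.02769435412440499 ((568.80859375, -170.2802276611328), (124.00141906738281, 164.7307891845703), 84.28791046142578)
 balls q [ 0.57529169 -0.17168824 -0.0997473   0.0866522 ] top 0.09465220227273327 n [184 158 157]
[[311.8, 189.9], [326.8, 267.9], [282.6, 263.9]]
 roller 209 [ 0.5695 -0.212   0.1046] 0.1060768625293527
 roller 199 [ 0.5786 -0.1305  0.1047] 0.1059952740168968
wn2 crown z 0.08003192022514843 ((574.6087036132812, -171.2440185546875), (90.62530517578125, 125.67803192138672), 84.28512573242188) 6251
 block 0.027681325732131237 ((569.0652465820312, -170.42153930664062), (124.41004180908203, 164.14874267578125), 84.29131317138672)
 balls q [ 0.57540258 -0.17180573 -0.10106483  0.08667681] top 0.09467680631234796 n [142 121 121]
[[327.9, 158.5], [339.8, 229.7], [300.9, 226.1]]
 roller 162 [ 0.5698 -0.2123  0.1047] 0.10593019985218634
 roller 152 [ 0.5788 -0.1306  0.1047] 0.10614504219064108
wc2 plate z 0.017158811174945984 n 4034 std 0.022639818948137234
 lime rect ((674.6480712890625, 181.64572143554688), (181.28436279296875, 321.3230285644531), 81.11060333251953)
 bar n 697 z pct [0.0549177  0.06104868 0.06221344]
 bar rect ((571.003662109375, 143.50286865234375), (14.984623908996582, 51.442359924316406), 81.88843536376953) 0.06159797395487935
 red [0.6245295  0.13649323 0.01795935] 68
```

The two nest views agree: crown centre about (0.575, -0.1714), yaw -0.100, ball tops at 0.0947, which puts home z near 0.089. Carrier centre is (0.571, 0.143), yaw -0.137. Now to grasp.

```bash
python3 - <<'E'
from h import *
R=down(np.pi/2-0.137)
m.move_ptp([.5711,.1431,.12],R)
m.move_l([.5711,.1431,.0325],max_speed=.1)
F0=np.array(m.current_force());print('F',F0)
m.set_gripper(0.0,effort=80)
print('w',m.current_grip_width(),m.current_force(),m.current_ft_torque(),m.current_ee_pos())
m.move_l([.5711,.1431,.20],max_speed=.12);m.dwell(.2)
print(m.current_force(),m.current_ft_torque(),m.current_grip_width(),m.current_time())
shot('wrist','wg');shot('scene','sg')
E
```

```text
F [ 0.42239225 -0.33089024  0.05947889]
w 0.1739792698401939 [ 0.14308139 -0.52158048  4.20032767] [-0.16668543  0.16024617 -0.05374864] [0.57124368 0.14307648 0.03273912]
[-0.29217542 -0.20388939 -4.03056074] [-0.00623796  0.00176837  0.04632838] 0.1729888977911149 10.5
```

View pics/wg.png

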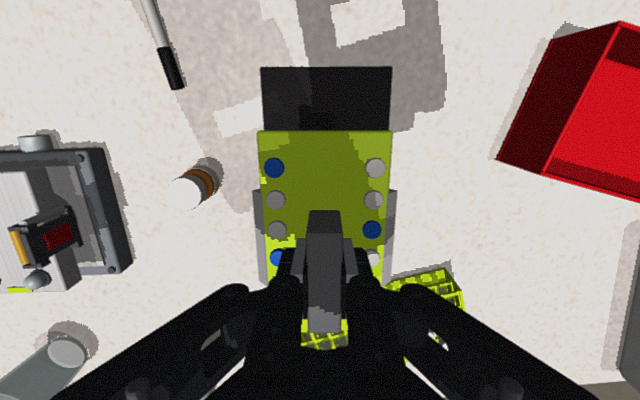

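View pics/sg.png

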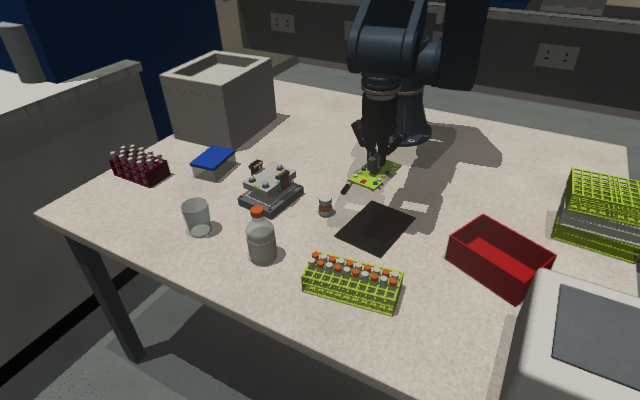

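The carrier is held and level, its weight reads 4.0 N, and the mat is empty. Its near edge in the wrist view runs from (258,131) to (391,131). I'll check its pose in the hand before moving on.

```bash
python3 - <<'E'
from meas import *
im,d,c=load('wg');P=cloud(c,d)
R=down(np.pi/2-0.137);p=np.array([.5711,.1431,.20])
hsv=cv2.cvtColor(im,cv2.COLOR_RGB2HSV)
g=(hsv[...,0]>25)&(hsv[...,0]<42)&(hsv[...,1]>130)&(hsv[...,2]>60)&(P[...,2]>.15)
X=(P[g]-p)@R  # tool coords: x down, y, z(fwd)
A=np.c_[X[:,1:],np.ones(len(X))];k=np.linalg.lstsq(A,X[:,0],rcond=None)[0]
print('plane tilt',k, 'x med',np.median(X[:,0]))
v,u=np.nonzero(g);W=(onplane(c,np.c_[u,v],.2-np.median(X[:,0]))-p)@R
print('y range',np.percentile(W[:,1],[.5,99.5]),'z min',np.percentile(W[:,2],[.3,1]))
sel=(W[:,2]>-.06)&(W[:,2]<-.03)
for zz in np.arange(-.06,-.01,.01):
    s=np.abs(W[:,2]-zz)<.003;print(round(zz,3),W[s,1].min().round(4),W[s,1].max().round(4))
print(m.current_ee_pos(),m.current_tcp_rot())
E
```

```text
plane tilt [-0.03296053 -0.04345661  0.01381662] x med 0.016086302160691998
y range [-0.03520312  0.04250101] z min [-0.06322004 -0.06317063]
-0.06 -0.0357 0.0348
-0.05 -0.0356 0.0349
-0.04 -0.0358 0.0349
-0.03 -0.0356 0.035
-0.02 -0.0351 0.0341
[0.5710451  0.14308064 0.19978666] [[-3.50719218e-04  1.36600574e-01  9.90626146e-01]
 [-5.63604976e-05  9.90626202e-01 -1.36600602e-01]
 [-9.99999937e-01 -1.03740639e-04 -3.39732771e-04]]
```

```bash
python3 - <<'E'
from meas import *
def f(tag,p,lo,hi):
    im,d,c=load(tag);P=cloud(c,d);R=down(np.pi/2-0.137);p=np.array(p)
    hsv=cv2.cvtColor(im,cv2.COLOR_RGB2HSV)
    g=(hsv[...,0]>25)&(hsv[...,0]<42)&(hsv[...,1]>130)&(hsv[...,2]>60)&(P[...,2]>lo)&(P[...,2]<hi)&(np.hypot(P[...,0]-p[0],P[...,1]-p[1])<.08)
    g=cv2.erode(g.astype(np.uint8),np.ones((3,3)))>0
    X=(P[g]-p)@R; w=np.ones(len(X),bool)
    for _ in range(8):
        A=np.c_[X[:,1:],np.ones(len(X))];k=np.linalg.lstsq(A[w],X[w,0],rcond=None)[0];r=X[:,0]-A@k;w=np.abs(r)<2.5*np.std(r[w])
    print(tag,k,w.sum(),np.std(r[w]))
f('wc2',[.5711,.1431,.0325],.005,.03);f('wc1',[.5711,.1431,.0325],.005,.03);f('wg',[.5711,.1431,.2],.17,.2)
E
```

```text
wc2 [ 2.06843962e-04 -8.24864488e-05  1.53309636e-02] 2923 0.0006634816344439162
wc1 [-0.00027127 -0.00016229  0.01534708] 2915 0.0006944828348057094
wg [-0.00295235 -0.00027331  0.01609018] 9887 0.0005777083128230642
```

Level within 0.003 rad, with the plate centred in the hand to under 1 mm. Next: carry it over the nest and feel downward.

```bash
cat > desc.py <<'E'
from h import *
Yn=-0.1;cs,sn=np.cos(Yn),np.sin(Yn)
ex=np.array([cs,sn,0]);ey=np.array([-sn,cs,0])
def rd(B):
    f=np.array(m.current_force())-B;return np.array([f@ex,f@ey,f[2]])
E
python3 - <<'E'
from desc import *
R=down(np.pi/2+Yn)
m.move_ptp([.5743,-.171,.20],R)
m.move_l([.5743,-.171,.140],max_speed=.08);m.dwell(.4)
fs=[]
for _ in range(5): fs.append(m.current_force());m.dwell(.05)
B=np.mean(fs,0);print('B',B,np.std(fs,0),m.current_ft_torque(),m.current_ee_pos(),m.current_time())
np.save('/tmp/B.npy',B);shot('wrist','wa');shot('scene','sa')
for z in [.136,.133,.131,.130,.129,.128]:
    m.move_l([.5743,-.171,z],max_speed=.03);m.dwell(.1)
    f=rd(B);p=np.array(m.current_ee_pos());print(z,p.round(4),f.round(2),np.round(m.current_ft_torque(),3),round(m.current_time(),2))
    if f[2]>4 or abs(f[1])>5: break
E
```

```text
B [-0.09367667 -0.36174395 -5.01802417] [0.38300863 0.41871747 0.34153107] [ 0.01014281 -0.07374118  0.00818037] [ 0.57429725 -0.17097311  0.13998855] 13.35
0.136 [ 0.5743 -0.171   0.136 ] [ 0.45 -0.21  1.01] [-0.001  0.001 -0.002] 13.83
0.133 [ 0.5743 -0.171   0.133 ] [-0.24 -0.17  0.29] [ 0.027 -0.013  0.057] 14.18
0.131 [ 0.5743 -0.171   0.131 ] [-0.83  0.3   0.93] [-0.02  -0.004 -0.01 ] 14.53
0.13 [ 0.5743 -0.171   0.13  ] [ 0.06 -0.09 -0.02] [0.046 0.039 0.002] 14.88
0.129 [ 0.5744 -0.1709  0.1291] [-0.17  2.02  2.24] [ 0.347 -0.099 -0.025] 15.23
0.128 [ 0.5745 -0.1711  0.1284] [-0.79  1.67  7.94] [ 0.258  0.259 -0.04 ] 15.58
```

View pics/wa.png

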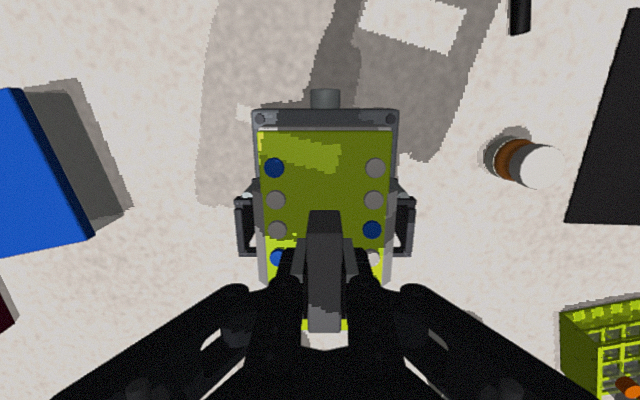

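View pics/sa.png

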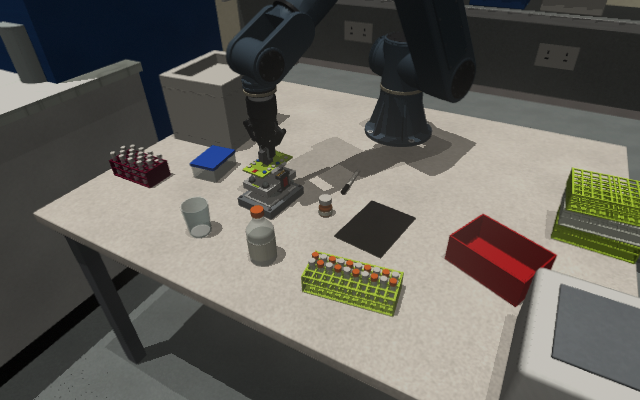

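Contact came at TCP z ≈ 0.129, matching home + 10.6 mm. The sideways force is about +1.8 N, so I'll shift +0.4 mm in nest y and continue with guards on.

```bash
cat > go.py <<'E'
from desc import *
import sys
def run(zs,off,B):
    for z in zs:
        P=np.array([.5743,-.171,0])+ey*off;P[2]=z
        m.move_l(P,max_speed=.02);m.dwell(.08)
        f=np.mean([rd(B),rd(B)],0);p=np.array(m.current_ee_pos())
        print(round(z,4),'off%.2f'%(off*1e3),p.round(4),f.round(2),np.round(m.current_ft_torque(),2),round(m.current_time(),2))
        if f[2]>22 or np.hypot(f[0],f[1])>8: print('STOP');return off
        if p[2]<.1235 and f[2]<3: print('past');return off
        off+=np.clip(f[1]/4e3*.5,-.0004,.0004)
    return off
E
python3 - <<'E'
from go import *
B=np.load('/tmp/B.npy')
o=run([.1275,.1265,.1255,.1245,.124,.1235],.0004,B);print(o)
E
```

```text
0.1275 off0.40 [ 0.5745 -0.1708  0.128 ] [-1.8   0.27 10.69] [0.14 0.36 0.06] 15.92
0.1265 off0.43 [ 0.5746 -0.1709  0.1273] [-2.28  0.15 13.31] [ 0.13  0.63 -0.01] 16.25
0.1255 off0.45 [ 0.5746 -0.1709  0.1266] [-4.71  0.66 17.2 ] [0.22 0.83 0.01] 16.58
0.1245 off0.53 [ 0.5745 -0.1708  0.1251] [-2.13  0.7  10.43] [ 0.1   0.34 -0.02] 16.92
0.124 off0.62 [ 0.5744 -0.1705  0.1236] [ 0.56 -0.23  2.38] [-0.22 -0.26 -0.01] 17.25
0.1235 off0.59 [ 0.5743 -0.1704  0.1232] [ 2.55 -0.79 -1.68] [-0.3  -0.45 -0.02] 17.58
past
0.000592290085256054
```

Peak was 17 N, and now it pulls down slightly. I want to see the clips before going further.

```bash
python3 - <<'E'
from meas import *
im,d,c=shot('wrist','wb');shot('scene','sb')
P=cloud(c,d);R=np.array(m.current_tcp_rot());p=np.array(m.current_ee_pos())
hsv=cv2.cvtColor(im,cv2.COLOR_RGB2HSV)
g=(hsv[...,0]>25)&(hsv[...,0]<42)&(hsv[...,1]>130)&(hsv[...,2]>60)&(np.abs(P[...,2]-p[2]+.016)<.012)&(np.hypot(P[...,0]-p[0],P[...,1]-p[1])<.08)
g=cv2.erode(g.astype(np.uint8),np.ones((3,3)))>0
X=(P[g]-p)@R;w=np.ones(len(X),bool)
for _ in range(8):
    A=np.c_[X[:,1:],np.ones(len(X))];k=np.linalg.lstsq(A[w],X[w,0],rcond=None)[0];r=X[:,0]-A@k;w=np.abs(r)<2.5*np.std(r[w])
print('tilt',k,w.sum(),np.std(r[w]),'plate z at centre',p[2]-k[2])
print(m.current_force()-np.load('/tmp/B.npy'))
save(cv2.resize(im[60:300,200:440],None,fx=2.5,fy=2.5,interpolation=cv2.INTER_CUBIC),'wbz.png')
i2=cv2.imread('pics/sb.png');cv2.imwrite('pics/sbz.png',cv2.resize(i2[120:230,220:330],None,fx=5,fy=5,interpolation=cv2.INTER_CUBIC))
E
```

```text
tilt [-0.00339092 -0.00328079  0.01567024] 9899 0.0005729316339345859 plate z at centre 0.10749170204051169
[ 3.41656406 -2.04505421 -2.97476935]
```

View pics/wbz.png

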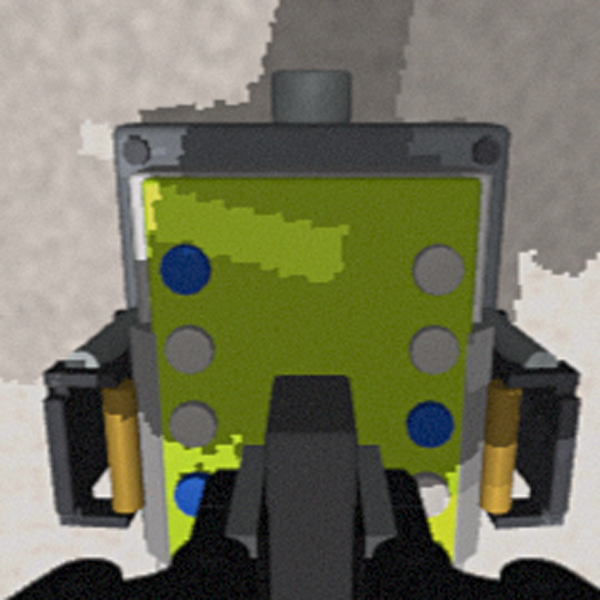

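View pics/sbz.png

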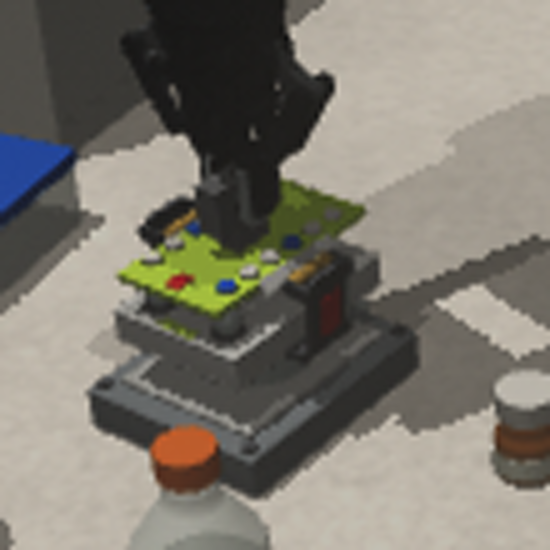

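The carrier is level and both rollers are over its rails, about 4.5 mm above home. I'll go a little further until the springs clearly pull, then release.

```bash
python3 - <<'E'
from desc import *
B=np.load('/tmp/B.npy')
ox,oy=.0002,.0004
for z in [.1230,.1225,.122,.1215,.121]:
    P=np.array([.5743,-.171,0])+ey*oy+ex*ox;P[2]=z
    m.move_l(P,max_speed=.02);m.dwell(.08)
    f=np.mean([rd(B),rd(B)],0);p=np.array(m.current_ee_pos())
    print(z,round(ox*1e3,2),round(oy*1e3,2),p.round(4),f.round(2),np.round(m.current_ft_torque(),2),round(m.current_time(),2))
    if f[2]<-7.5 or f[2]>8: break
    ox+=np.clip(f[0]/8e3,-.0003,.0003);oy+=np.clip(f[1]/8e3,-.0003,.0003)
E
```

```text
0.123 0.2 0.4 [ 0.5744 -0.1705  0.1228] [ 1.84 -0.71 -3.77] [-0.2  -0.27  0.05] 18.02
0.1225 0.43 0.31 [ 0.5744 -0.1706  0.1221] [-0.06 -0.   -5.58] [-0.15 -0.08 -0.04] 18.35
0.122 0.42 0.31 [ 0.5745 -0.1706  0.1217] [ 0.73 -0.44 -7.58] [-0.12  0.04 -0.04] 18.68
```

```bash
python3 - <<'E'
from desc import *
B=np.load('/tmp/B.npy')
ox,oy=.00045,.0003
for z in [.1215,.121,.1205,.1201,.1198]:
    P=np.array([.5743,-.171,0])+ey*oy+ex*ox;P[2]=z
    m.move_l(P,max_speed=.02);m.dwell(.08)
    f=np.mean([rd(B),rd(B)],0);p=np.array(m.current_ee_pos())
    print(z,round(ox*1e3,2),round(oy*1e3,2),p.round(4),f.round(2),np.round(m.current_ft_torque(),2),round(m.current_time(),2))
    if f[2]>-5 or np.hypot(f[0],f[1])>6: break
    ox+=np.clip(f[0]/8e3,-.0002,.0002);oy+=np.clip(f[1]/8e3,-.0002,.0002)
E
```

```text
0.1215 0.45 0.3 [ 0.5745 -0.1707  0.1212] [-0.76 -0.73 -8.7 ] [-0.08  0.18  0.03] 19.02
0.121 0.35 0.21 [ 0.5745 -0.1708  0.1208] [-1.44 -0.76 -9.72] [-0.11  0.14 -0.04] 19.35
0.1205 0.18 0.11 [ 0.5745 -0.1709  0.1204] [ -0.28  -0.2  -10.36] [-0.02  0.16  0.  ] 19.68
0.1201 0.14 0.09 [ 0.5745 -0.1709  0.1201] [-0.53  0.83 -8.68] [-0.02  0.13  0.02] 20.02
0.1198 0.07 0.19 [ 0.5745 -0.1708  0.1199] [-0.68 -0.08 -8.59] [-0.03  0.14  0.04] 20.35
```

```bash
python3 - <<'E'
from h import *
m.set_gripper(0.45)
p=np.array(m.current_ee_pos());print(m.current_force(),m.current_grip_width())
p[2]=.20;m.move_l(p,max_speed=.08)
m.move_ptp([.544,-.172,.295],down(np.pi/2));m.dwell(.2)
im,d,c=shot('wrist','we');shot('scene','se');print(m.current_time(),m.current_force())
from meas import *
P=cloud(c,d);q=np.array([.575,-.1713,0]);Rn=np.c_[[np.cos(-.1),np.sin(-.1),0],[-np.sin(-.1),np.cos(-.1),0],[0,0,1]]
hsv=cv2.cvtColor(im,cv2.COLOR_RGB2HSV)
g=(hsv[...,0]>25)&(hsv[...,0]<42)&(hsv[...,1]>130)&(hsv[...,2]>60)&(np.abs(P[...,2]-.103)<.01)&(np.hypot(P[...,0]-q[0],P[...,1]-q[1])<.08)
v,u=np.nonzero(g);X=(P[g]-q)@Rn;w=np.ones(len(X),bool)
for _ in range(8):
    A=np.c_[X[:,:2],np.ones(len(X))];k=np.linalg.lstsq(A[w],X[w,2],rcond=None)[0];r=X[:,2]-A@k;w=np.abs(r)<2.5*np.std(r[w])
print('tilt',k)
W=onplane(c,np.c_[u,v],k[2]);print(cv2.minAreaRect((W[:,:2]*1000).astype(np.float32)))
red=(((hsv[...,0]<8)|(hsv[...,0]>172))&(hsv[...,1]>150)&(hsv[...,2]>120)&(np.hypot(P[...,0]-q[0],P[...,1]-q[1])<.09)&(P[...,2]>.095));print('red',P[red].mean(0))
br=(hsv[...,0]>12)&(hsv[...,0]<25)&(hsv[...,1]>120)&(P[...,2]>.095)&(np.hypot(P[...,0]-q[0],P[...,1]-q[1])<.09)
n,lab,st,ce=cv2.connectedComponentsWithStats(br.astype(np.uint8))
for j in range(1,n):
    if st[j,4]>20: print('roller',st[j,4],np.median(P[lab==j],0).round(4),((np.median(P[lab==j],0)-q)@Rn).round(4))
save(cv2.resize(im[120:260,240:420],None,fx=4,fy=4,interpolation=cv2.INTER_CUBIC),'wez.png')
i2=cv2.imread('pics/se.png');cv2.imwrite('pics/sez.png',cv2.resize(i2[120:230,220:330],None,fx=5,fy=5,interpolation=cv2.INTER_CUBIC))
E
```

```text
[-0.56804595 -0.27592105  0.41591263] 0.45156057244569275
22.6333 [ 0.05917061  1.27011439 -0.92280283]
tilt [ 0.00073965 -0.00040067  0.10264585]
((574.607177734375, -171.1697540283203), (70.93008422851562, 127.70130920410156), 84.4610595703125)
red [ 0.62753312 -0.17637828  0.10355034]
roller 163 [ 0.5694 -0.2134  0.1049] [-0.0014 -0.0425  0.1049]
roller 164 [ 0.5777 -0.1291  0.1049] [-0.0015  0.0423  0.1049]
```

View pics/wez.png

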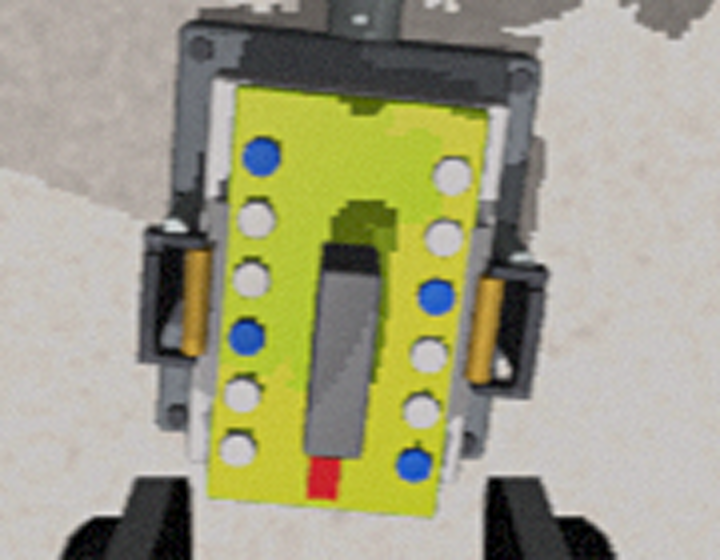

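View pics/sez.png

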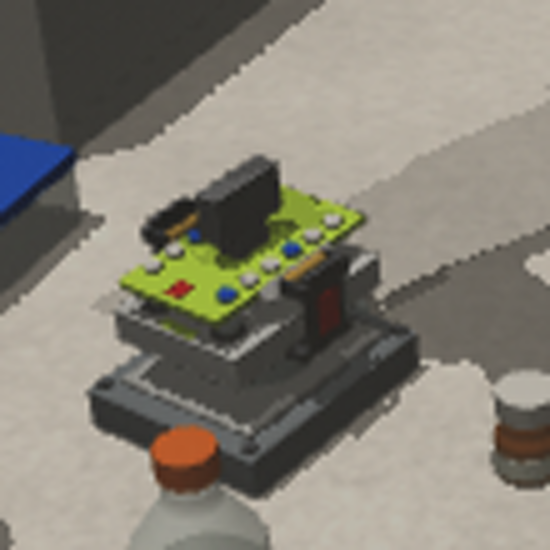

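View pics/se.png

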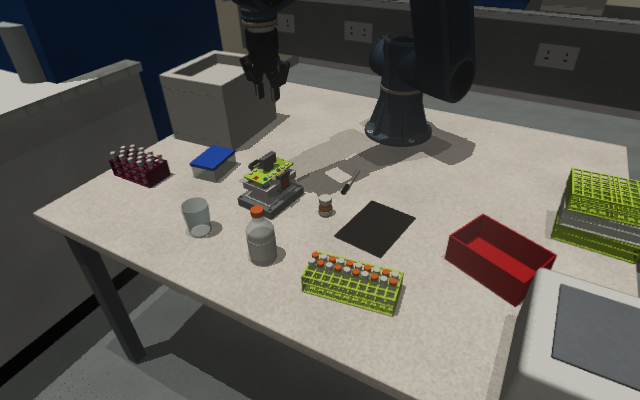

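The carrier is seated: plate top 0.1026 (origin 0.0886, home 0.089), tilt under 0.001 rad. The two rollers stand symmetric, about 1.6 mm (≈0.04 rad) further out than when empty. Handing in.

```bash
python3 - <<'E'
from h import *
print(m.current_time(),m.current_joint_vel());m.sign_off()
E
```

```text
22.6333 [ 6.06900779e-05 -4.96380095e-03 -1.81153771e-03  3.69136481e-04
  3.29373100e-04 -1.71206228e-03]
the job is handed in; nothing more can be done
```

The carrier is seated on the nest's three balls with both clips over its rails, released, and handed in at 22.6 s of the 51 s allowed.

I gripped it by the bar and lifted it to about 0.17 m. I then lowered it with force feedback, correcting less than 1 mm sideways. The rollers first touched 10.6 mm above home. Upward force peaked at 17 N, then the springs pulled down with about 10 N. I let go about 1 mm above home.

| Final check | Measured | Expected |
|---|---|---|
| Carrier origin height | 0.0886 m | home about 0.089 m, from the ball tops |
| Tilt | under 0.001 rad | below 0.02 rad |
| Yaw | -0.097 rad | nest -0.100 rad, within 0.03 |
| Centre in plan | under 1 mm from the crown centre | within 6 mm of the nest's centre (crown up to about 4 mm from that) |
| Clip opening, from roller positions | about 0.04 rad each | 0.022 to 0.062 rad |

The red mark is at the lime-mark end, and the other things appear unmoved in the scene picture. No checks failed. The only surprise was that the force peak came 2 to 3 mm higher than the text gives, so I checked the clips in a picture before going on.

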